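Seat and bolt the bamboo pull-out board

ROBOT

A 6-joint arm with a two-finger parallel gripper is mounted at the origin on the work surface. World frame = base frame: x ahead of the robot, y to its left, z up, the work surface at z = 0. Lengths are in mm, angles in rad, forces in N, time in s.
With the tool pointing down it reaches from about 400 to 925 mm from the base axis. Payload 3.4 kg.
Tool frame: the origin (TCP) lies at the very end of the fingers, on their centre line; the grasp point (between the pads) lies 19 mm behind it (arm.hold_point_z is the distance from the TCP to the grasp point, in mm); z points along the fingers, x is the direction in which the jaws open and shut, and the axes are right-handed (so a half turn about z gives the same grasp; the last joint's range is limited). The gripper opens to 85 mm and grips with 20 to 120 N. Pads are 22 mm wide; open, the fingers measure 114 mm over their backs; the gripper's body (76 mm by 85 mm) begins 54 mm behind the grasp point. The pads swing forward as they close: fully open they stand 13 mm farther back than shut.
Start: joints at [-0.073, 0.307, 1.506, -0, 1.328, -0.073], TCP at [575.005, -0.025, 231.305] pointing down, gripper open.
Joint ranges: [-3.12, 3.12], [-1.05, 2.28], [0.14, 2.33], [-1.42, 4.57], [0.1, 2.73], [-2.68, 2.68]. Speed limits (rad/s): [2.57, 2.57, 3.14, 3.14, 3.14, 3.14].

INTERFACE

Orientations are given as a unit quaternion [x, y, z, w].
In Python, from workcell import arm gives the robot as it stands. The module is installed in compiled form; this text tells all that it offers.
- The arm moves only by the shell command python3 -m crank 'ROWS' [FORCE]. ROWS is JSON, one flat list of numbers, 7 for each row, row after row: the opening, from 0 (shut) to 1 (fully open), then the shift along the tool's x, y, z in cm, then the turn, a rotation vector about the tool's x, y, z in rad. In form: [fingers, dx, dy, dz, wx, wy, wz, fingers, dx, dy, dz, wx, wy, wz, ...]. A call has 1 to 20 rows; each row shifts and turns the commanded pose from where the row before left it, along the tool's axes as they then stand; what a row does not reach is not made up. A row lasts 1/12 s, in which the tool goes at most 41.7 mm and 7.16 degrees, less where a joint would pass 70% of its speed; a pose out of reach is approached as far as the arm can. A call with a gripper value outside its range is refused whole. The fingers move at their own pace and stop on an object; FORCE is the grip in N (left out, the last holds). Time passes only in rows, so rows that do not move let the fingers close. It gives the time, the measured TCP pose, the force and the opening at its end, in the units of the state.
- arm.state(): the state, without advancing time (a new reading comes with each control period).
- arm.grab_frame(name): name is "scene" or "side" or "wrist"; returns the picture (400x640x3 uint8, blue, green, red); there is no depth.
- arm.camera_info(name): a dict with "mtx" (3x3 intrinsics, pixels), "eye" and "attitude" of the camera in the world. Camera axes: x right, y down, z forward; pixel columns grow to the right and rows downward; lengths in mm; the calibration is good to about 2 mm. A picture is of the moment at which its call begins: read the wrist's pose just before it. camera_info takes no time and is no camera call; for the wrist camera it gives the pose at the moment of the call.
- arm.hand_in(): hands the job in, once; it reports no verdict.
The state is a dict: "clock": time; "joints": joint angles; "qd": joint speeds; "joint_efforts": joint torques, N m; "tool_pos": TCP position; "eef_rot": TCP orientation; "contact_force": force on the tool from outside, world axes, zero at the start; "ft_torque": the same for the moment, N m; "opening": opening from 0.0 (shut) to 1.0 (fully open).
Only numpy, scipy, OpenCV 4.12 (cv2) and the standard library are available. Lean on these libraries where they do the work, as an engineer would, in place of code of your own. Each camera call takes 0.05 s, during which the arm holds its last target. There are 200 camera calls.

TASK

With a fingertip, push the bamboo board along its rails, away from the open end of the steel frame, until it drops into the locating notches and lies just below the tops of the side guides. Then push the thumb tab of the sliding bolt towards the board, fully home, so that the bolt covers the board's edge, and move away. Only push: do not lift the board off its rails, and leave the kettle, mug, jug and caddy where they are.

Things in the scene. Friction and masses are not known exactly. Their poses are not given: they have to be found in the camera images.
- frame: Dark steel rail frame fixed on the counter, 159 mm along x, 400 along y; origin on the counter under its middle. The board slides in frame +y on two pale rails (27 < |x| < 67 mm, tops 30 mm up) between side guides (inner faces x = +-67.5 mm, tops 48 mm up). The -y end is open above the rails; the middle is open but for a 16 mm high tie at y = -194; bar at the +y end (y = 184 mm). Yaw within 15 degrees.
- seat (a point): Point fixed on the frame (x = 0, y = 90 mm, 22 mm up) where the board's origin lies once it has dropped. There, and nowhere before, all four feet fall at once into notches in the rails, 8 mm deep and 6 mm longer than the feet.
- board: Loose bamboo board, about 0.28 kg: 130 mm (x) by 180 (y) by 14 thick, on 10 mm feet; axes parallel to the frame's, 2 mm side play. Origin under its centre at the level of the feet's undersides; plank from 10 to 24 mm above it. At the start the origin is 30 mm up, at frame y -65 to -5 mm, its top 6 mm proud of the guides; dropped: origin 22 mm up, top 2 mm below the guides. Slides with a few newtons.
- board_tail (a point): Point at the middle of the board's rear (-y) end face, half way up the plank (17 mm above the board's origin): push here in frame +y.
- bolt (a joint): Slide of the flat metal bolt on the frame's -x side, at frame y = 90 mm: 0 = drawn back clear of the channel (starts at 0 to 0.006), 0.040 m = fully home, nose about 25 mm over the edge of the dropped board. Moves in frame +x with about 2 N. The nose (48 to 57 mm up) strikes the side of a board that has not dropped. Under it is a fixed bracket, 46 mm high, out to frame x = -132 mm.
- bolt_tab (a point): Top middle of the outer (-x) face of the bolt's upright thumb tab, moving with the bolt: a plate 8 mm thick (x), 32 mm wide (y), rising from the bolt's top at 56 mm above the counter to this point at 90 mm. Push this face in frame +x. The counter on its -x side is free.
- kettle: Brushed steel kettle, 156 mm across, 200 mm high, to the left; bystander. Origin under its middle.
- mug: Grey plastic mug with a black hinged lid, 80 mm across, 110 mm high, to the right; bystander. Origin under its middle.
- jug: White ceramic jug, 112 mm across, 150 mm high, on a 4 mm silicone mat to the left; bystander. Origin under its middle.
- caddy: Open bamboo caddy, 120 x 160 x 130 mm, to the right; bystander. Origin under its middle.
Not all that is in view belongs to the job. There is more than one size of the board; the job needs the middle-sized.

How it is judged (in metres and radians):
On the way:
1. the board has dropped into the notches, level, while the bolt is still drawn back (z of board in the frame of frame below 0.0245 m and y of board in the frame of frame between 0.083 and 0.097 m and angle between the z axis of board and the z axis of frame, either way round below 0.025 rad and value of joint bolt below 0.015 m), for 0.2 s.
At the end, for the whole second after the job is handed in: The board lies in the notches (origin under 24.5 mm above the frame's foot, centre within 7 mm of frame y = 90 mm, level with the frame within 0.025 rad), at rest, and the bolt is at least 34 mm along its 40 mm travel (z of board in the frame of frame below 0.0245 m and y of board in the frame of frame between 0.083 and 0.097 m and angle between the z axis of board and the z axis of frame, either way round below 0.025 rad and value of joint bolt above 0.034 m and linear speed of board below 0.01 m/s and velocity of joint bolt below 0.01 m/s); the robot touches nothing.
It fails at once if the board is lifted off its rails (more than 12 mm up) (z of board in the frame of frame above 0.042 m).
It fails at once if the board is tipped up (angle between the z axis of board and the z axis of frame, either way round above 0.15 rad).
It fails at once if the kettle, mug, jug or caddy is moved more than 20 mm or tipped (distance of any of kettle, mug, jug, caddy from where it was at the start of the episode above 0.02 m or angle between any of kettle, mug, jug, caddy's own z axis and vertical above 0.2 rad).
It also fails if it takes over 48 s, if anything falls off the work surface, if the arm or the gripper's body presses on something with over 40 N, if the wrist force passes 120 N, or if a joint passes its speed limit or range.

## Working session

There is one attempt and no reset: what is moved stays moved. The work goes in short steps, Python scripts to look and compute and a shell command to move; the robot and the scene stay as the last step left them, time stands still between calls to the robot, and variables do not carry over. Pictures are saved under pics/ and viewed, about 8 in all and at most 12, crops included, and the job is handed in when it is done.

```bash
mkdir -p pics; cat > h.py <<'E'
import numpy as np, cv2
from workcell import arm
from scipy.spatial.transform import Rotation as R
def grab(n,f):
    ci=arm.camera_info(n); im=arm.grab_frame(n); cv2.imwrite('pics/'+f+'.png',im); return ci,im
def rot(ci):
    a=np.array(ci['attitude'],float)
    return a if a.shape==(3,3) else R.from_quat(a).as_matrix()
def ray(ci,uv,z):
    d=rot(ci)@np.linalg.solve(np.array(ci['mtx']),[uv[0],uv[1],1]); e=np.array(ci['eye'])
    return e+d*(z-e[2])/d[2]
def proj(ci,p):
    q=np.array(ci['mtx'])@(rot(ci).T@(np.array(p)-np.array(ci['eye']))); return q[:2]/q[2]
E
python3 - <<'E'
from h import *
import pickle
o={}
for n in ('scene','side','wrist'):
    o[n]=grab(n,n)[0]; print(n,o[n])
pickle.dump(o,open('ci.pkl','wb'))
print(arm.state())
E
```

```text
scene {'mtx': array([[412.52363322,   0.        , 319.09263571],
       [  0.        , 412.52363322, 204.64927889],
       [  0.        ,   0.        ,   1.        ]]), 'eye': array([1490.57549351,  272.05178889, 1072.62711664]), 'attitude': array([ 0.56998157,  0.71330521, -0.32382266, -0.24790234])}
side {'mtx': array([[387.8732826 ,   0.        , 315.8958329 ],
       [  0.        , 387.8732826 , 197.02500394],
       [  0.        ,   0.        ,   1.        ]]), 'eye': array([ 80.74742628, 841.59682955, 888.31915015]), 'attitude': array([-0.16917827,  0.89421398, -0.40516958,  0.08716466])}
wrist {'mtx': array([[353.44620506,   0.        , 318.04112648],
       [  0.        , 353.44620506, 195.58126597],
       [  0.        ,   0.        ,   1.        ]]), 'eye': array([575.54283687,  78.43123714, 372.49865666]), 'attitude': array([ 9.87873957e-01, -2.48374150e-04, -7.10733965e-04,  1.55256169e-01])}
{'clock': 0.15, 'joints': array([-7.35091098e-02,  3.07442107e-01,  1.50733275e+00, -1.75077363e-05,
        1.32843203e+00, -7.34974670e-02]), 'qd': array([-0.00015683, -0.0013715 , -0.00622365, -0.00014793, -0.00055513,
        0.00088752]), 'joint_efforts': array([ 7.71606137e-04, -4.57977819e+01, -2.52218986e+01, -9.54763436e-05,
        8.49722768e-03, -4.89260890e-05]), 'tool_pos': array([5.74480594e+02, 2.16139442e-03, 2.30584519e+02]), 'eef_rot': array([ 9.99999674e-01, -3.71366064e-06, -8.05558052e-04, -5.07987046e-05]), 'contact_force': array([ 0.04485612, -1.35424498,  0.20853835]), 'ft_torque': array([-0.02572459,  0.02565581,  0.02381561]), 'opening': 1.0026661562240653}
```

View pics/scene.png

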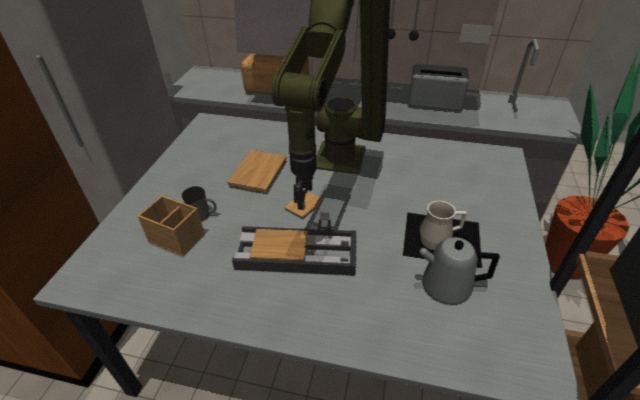

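View pics/side.png

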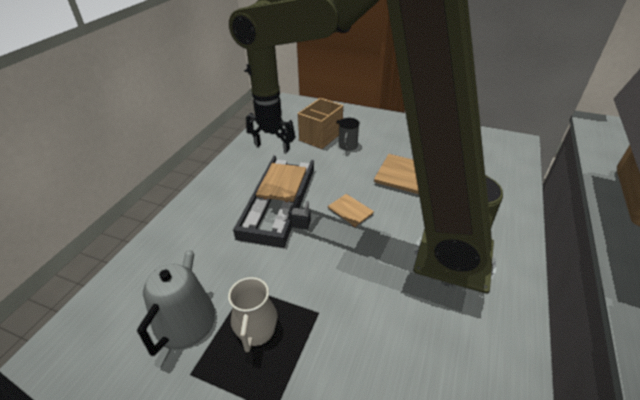

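The job's board is the one in the frame, scene (279,245). The other candidates are loose boards at scene (258,170), which is larger, and (302,205), which is smaller. The open end is on the left (world -y) and the bolt tab is near (325,218). I'll check the choice in a close crop and the wrist view.

```bash
python3 - <<'E'
from h import *
im=cv2.imread('pics/scene.png')[195:285,225:365]
side=cv2.imread('pics/side.png')[150:250,225:325]
a=cv2.resize(im,None,fx=5,fy=5,interpolation=cv2.INTER_CUBIC); cv2.imwrite('pics/c1.png',a)
E
```

```text
(no output)
```

View pics/c1.png

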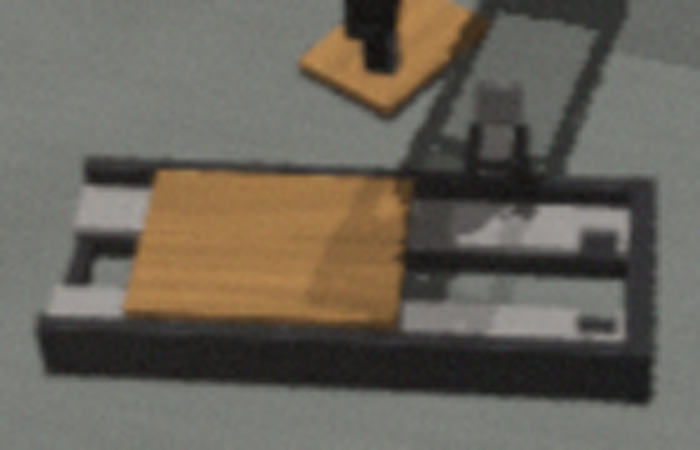

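View pics/wrist.png

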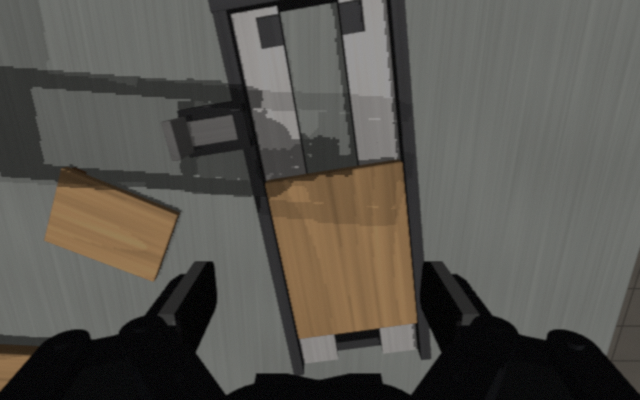

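Wrist view: board corners in the frame at about (266,182), (404,161), (415,322) and (299,338). The frame is yawed slightly, and the tab's top is at about (163,121)–(177,160). Now I'll convert these to positions.

```bash
python3 - <<'E'
from h import *
import pickle
ci=pickle.load(open('ci.pkl','rb')); w=ci['wrist']; s=ci['scene']
im=cv2.imread('pics/wrist.png'); hsv=cv2.cvtColor(im,cv2.COLOR_BGR2HSV)
m=cv2.inRange(hsv,(8,80,30),(28,255,255)); m[:, :230]=0; m[:,425:]=0
m=cv2.morphologyEx(m,cv2.MORPH_CLOSE,np.ones((7,7)))
c=max(cv2.findContours(m,0,2)[0],key=cv2.contourArea)
P=np.array([ray(w,p[0],54)[:2] for p in c],np.float32)
r=cv2.minAreaRect(P); print('wrist board rect',r)
a=[np.round(ray(w,p,54),1) for p in [(266,182),(404,161),(415,322),(299,338)]]; print(a)
sc=[ray(s,(225+x/5,195+y/5),54).round(1) for x,y in [(155,170),(412,180),(398,326),(125,314)]]; print('scene',sc)
def show(n,F,yaw,yb):
    pass
c0=np.mean(a,0); print('centre',c0)
for q in [(163,121),(177,160),(175,121),(189,158)]: print('tab',q,ray(w,q,90).round(1))
for q in [(302,374),(430,357),(213,3),(230,12),(298,372)]: print('guide',q,ray(w,q,48).round(1))
for q in [(42,320),(652,348),(652,180),(86,160)]: print('scene guide',ray(s,(225+q[0]/5,195+q[1]/5),48).round(1))
for q in [(478,82),(522,84)]: print('scene tab',ray(s,(225+q[0]/5,195+q[1]/5),90).round(1))
E
```

```text
wrist board rect ((602.5408325195312, -88.91346740722656), (131.05059814453125, 182.86204528808594), 9.187983512878418)
[array([526.4, -10.9,  54. ]), array([653.9,   9.1,  54. ]), array([ 678.7, -166.3,   54. ]), array([ 554.2, -187. ,   54. ])]
scene [array([ 557.3, -187.7,   54. ]), array([528.7, -10.2,  54. ]), array([658. ,  13.6,  54. ]), array([ 686.3, -162.3,   54. ])]
centre [603.3   -88.775  54.   ]
tab (163, 121) [453.2  49.1  90. ]
tab (177, 160) [460.3  17.8  90. ]
tab (175, 121) [462.6  49.1  90. ]
tab (189, 158) [470.3  19.5  90. ]
guide (302, 374) [ 556.4 -242.1   48. ]
guide (430, 357) [ 701.5 -217.9   48. ]
guide (213, 3) [488.9 140.   48. ]
guide (230, 12) [502.4 133.3  48. ]
guide (298, 372) [ 551.8 -239.2   48. ]
scene guide [ 698.  -216.1   48. ]
scene guide [636.  175.4  48. ]
scene guide [487.6 150.9  48. ]
scene guide [ 552.8 -241.5   48. ]
scene tab [459.7  21.2  90. ]
scene tab [455.2  51.7  90. ]
```

```bash
python3 - <<'E'
from h import *
import pickle
s=pickle.load(open('ci.pkl','rb'))['scene']
for n,q,z in [('mug lid',(194,192),110),('caddy corner near',(203,229),130),('caddy back right',(172,199),130)]: print(n,ray(s,q,z).round())
E
python3 -m crank '[0,0,0,0,0,0,-0.08, 0,0,0,0,0,0,-0.079, 0,0.18,2.7,0,0,0,0, 0,0.18,2.7,0,0,0,0, 0,0.18,2.7,0,0,0,0, 0,0.18,2.7,0,0,0,0, 0,0.18,2.7,0,0,0,0, 0,0.18,2.7,0,0,0,0, 0,0.18,2.7,0,0,0,0, 0,0.18,2.7,0,0,0,0, 0,0,0,2,0,0,0, 0,0,0,2,0,0,0, 0,0,0,2,0,0,0, 0,0,0,2,0,0,0, 0,0,0,0,0,0,0]' 60
```

```text
mug lid [ 477. -449.  110.]
caddy corner near [ 663. -321.  130.]
caddy back right [ 549. -492.  130.]
clock: 1.4
tool_pos: [620.1, -209.9, 146.3]
eef_rot: [0.997, 0.079, -0.004, -0.002]
contact_force: [-1.8, 0.1, -2.0]
opening: 0.003
```

```bash
python3 - <<'E'
from h import *
import pickle
ci,im=grab('wrist','w2'); pickle.dump(ci,open('w2.pkl','wb'))
fc=np.array([594,-33,0.]);c,s=np.cos(.159),np.sin(.159);Rf=np.array([[c,-s,0],[s,c,0],[0,0,1]])
# expected frame points drawn as check
for p in [(-67.5,-200,48),(67.5,-200,48),(67.5,0,48),(-67.5,0,48),(-65,-147,54),(65,-147,54)]:
    print(p,proj(ci,fc+Rf@p).round()); cv2.circle(im,tuple(int(v) for v in proj(ci,fc+Rf@p)),3,(0,0,255),-1)
cv2.imwrite('pics/w2a.png',im); print(arm.state()['tool_pos'])
E
```

```text
(-67.5, -200, 48) [229. 225.]
(67.5, -200, 48) [413. 225.]
(67.5, 0, 48) [ 442. -106.]
(-67.5, 0, 48) [ 202. -105.]
(-65, -147, 54) [224. 155.]
(65, -147, 54) [418. 155.]
[ 621.27677573 -210.29612362  148.47311179]
```

View pics/w2a.png

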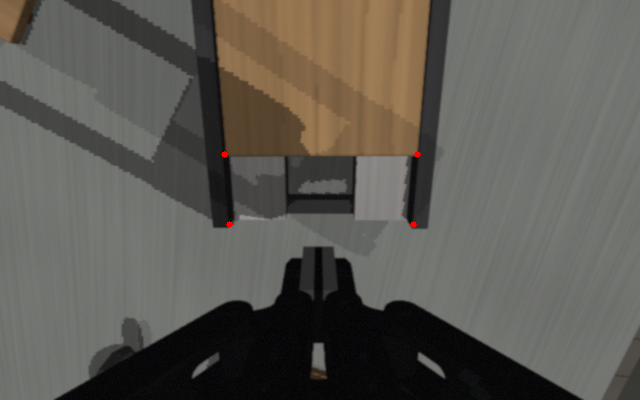

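The predicted points (red) match the guide ends at (229,225)/(413,225) and the board tail edge at row 155. The closed fingertips, at (319,255), are centred behind it. Descending.

```bash
python3 -m crank '[0,0,0,2.5,0,0,0, 0,0,0,2.5,0,0,0, 0,0,0,2.5,0,0,0, 0,0,0,2,0,0,0, 0,0.1,0,1.2,0,0,0, 0,0,0,0,0,0,0, 0,0,0,0,0,0,0, 0,0,0,0,0,0,0]'
```

```text
clock: 2.12
tool_pos: [625.9, -211.4, 46.1]
eef_rot: [0.997, 0.08, 0.001, 0.001]
contact_force: [-0.8, 0.2, 0.7]
opening: -0.0
```

```bash
python3 -m crank '[0,-0.3,0,0.8,0,0,0, 0,0,0,0,0,0,0, 0,0,-0.8,0,0,0,0, 0,0,-0.8,0,0,0,0, 0,0,-0.8,0,0,0,0, 0,0,-0.8,0,0,0,0, 0,0,-0.8,0,0,0,0, 0,0,-0.8,0,0,0,0, 0,0,-0.8,0,0,0,0, 0,0,-0.8,0,0,0,0, 0,0,-0.8,0,0,0,0, 0,0,-0.8,0,0,0,0, 0,0,-0.8,0,0,0,0, 0,0,-0.8,0,0,0,0, 0,0,-0.8,0,0,0,0, 0,0,-0.8,0,0,0,0, 0,0,-0.8,0,0,0,0]'
python3 - <<'E'
from h import *
s=arm.state(); print(s['tool_pos'],s['contact_force'])
d=s['tool_pos']-[594,-33,0]; c,n=np.cos(.159),np.sin(.159); print('frame',d[0]*c+d[1]*n,-d[0]*n+d[1]*c)
E
```

```text
clock: 3.53
tool_pos: [602.3, -92.1, 36.3]
eef_rot: [0.997, 0.079, 0.0, 0.0]
contact_force: [1.2, -3.2, 2.5]
opening: -0.003
[602.31701308 -92.11901773  36.32802687] [ 1.23427863 -3.16649328  2.49623799]
frame -1.1482641050008695 -59.69013698736212
```

```bash
python3 -m crank '[0,0,-0.8,0,0,0,0, 0,0,-0.8,0,0,0,0, 0,0,-0.8,0,0,0,0, 0,0,-0.6,0,0,0,0, 0,0,-0.4,0,0,0,0, 0,0,-0.3,0,0,0,0, 0,0,-0.2,0,0,0,0, 0,0,-0.2,0,0,0,0, 0,0,-0.2,0,0,0,0, 0,0,0,0,0,0,0]'
cat > st.py <<'E'
from h import *
s=arm.state(); d=s['tool_pos']-[594,-33,0]; c,n=np.cos(.159),np.sin(.159); f=s['contact_force']
print('frame',(d[0]*c+d[1]*n).round(1),(-d[0]*n+d[1]*c).round(1),d[2].round(1),'F',(f[0]*c+f[1]*n).round(1),(-f[0]*n+f[1]*c).round(1),f[2].round(1),s['clock'])
E
python3 st.py
```

```text
clock: 4.37
tool_pos: [595.1, -49.7, 36.0]
eef_rot: [0.997, 0.079, -0.001, -0.001]
contact_force: [0.7, 0.5, -0.2]
opening: 0.001
frame -1.6 -16.6 36.0 F 0.8 0.4 -0.2 4.3667
```

```bash
python3 -m crank '[0,0,-0.2,0,0,0,0, 0,0,-0.2,0,0,0,0, 0,0,0,0,0,0,0]'; python3 st.py;python3 -m crank '[0,0,-0.2,0,0,0,0, 0,0,-0.1,0,0,0,0, 0,0,0,0,0,0,0]'; python3 st.py
python3 - <<'E'
from h import *
import pickle
ci,im=grab('scene','s3'); 
w,wi=grab('wrist','w3')
fc=np.array([594,-33,0.]);c,s=np.cos(.159),np.sin(.159);Rf=np.array([[c,-s,0],[s,c,0],[0,0,1]])
for p in [(65,0),(65,180),(-65,180),(-65,0)]:
  for z,col in ((46,(0,0,255)),(54,(255,0,0))):
    cv2.circle(wi,tuple(int(v) for v in proj(w,fc+Rf@(*p,z))),2,col,-1)
a=cv2.resize(im[195:285,225:365],None,fx=4,fy=4,interpolation=cv2.INTER_CUBIC)
b=np.zeros((600,640,3),np.uint8); b[:360,:560]=a; b[360:]=wi[:240]; cv2.imwrite('pics/v3.png',b)
E
```

```text
clock: 4.62
tool_pos: [594.5, -45.9, 36.0]
eef_rot: [0.997, 0.079, -0.0, -0.0]
contact_force: [-0.4, -0.4, -0.1]
opening: -0.004
frame -1.6 -12.9 36.0 F -0.5 -0.3 -0.1 4.6167
clock: 4.87
tool_pos: [594.3, -43.8, 36.1]
eef_rot: [0.997, 0.08, -0.0, 0.0]
contact_force: [0.4, -2.9, -2.2]
opening: 0.001
frame -1.4 -10.7 36.1 F -0.0 -2.9 -2.2 4.8667
```

View pics/v3.png

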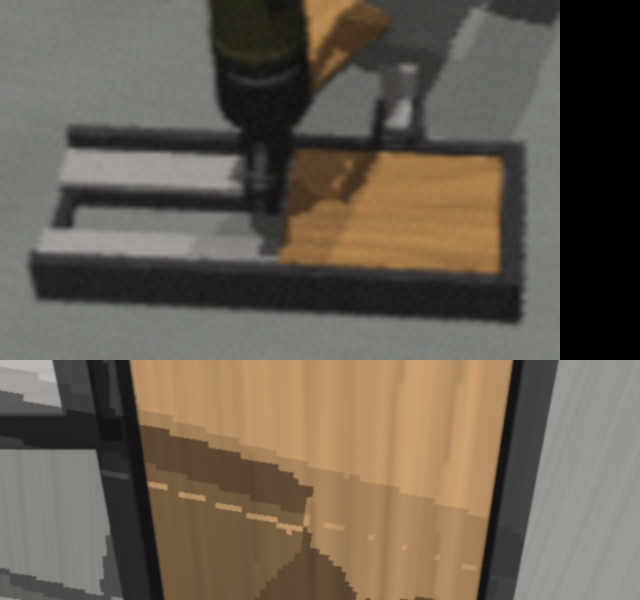

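The board now sits by the end bar, and dark guide inner faces show on both sides of it, so it has probably dropped. I'll check with a small extra push for firm resistance, then back off and look from above.

```bash
for k in 1 2; do python3 -m crank '[0,0,-0.15,0,0,0,0, 0,0,0,0,0,0,0]' >/dev/null; python3 st.py; done
python3 -m crank '[0,0,1,0,0,0,0, 0,0,2,0,0,0,0, 0,0,0,-3,0,0,0, 0,0,0,-3,0,0,0, 0,0,0,-3,0,0,0, 0,0,0,-3,0,0,0, 0,0,0,-3,0,0,0, 0,0,0,0,0,0,0]'; python3 st.py
python3 - <<'E'
from h import *
w,wi=grab('wrist','w4')
fc=np.array([594,-33,0.]);c,s=np.cos(.159),np.sin(.159);Rf=np.array([[c,-s,0],[s,c,0],[0,0,1]])
for p in [(65,0),(65,180),(-65,180),(-65,0)]:
  for z,col in ((46,(0,0,255)),(54,(255,0,0))):
    cv2.circle(wi,tuple(int(v) for v in proj(w,fc+Rf@(*p,z))),2,col,-1)
cv2.imwrite('pics/w4a.png',wi)
E
```

```text
frame -1.4 -10.6 36.3 F -1.3 -8.8 -0.8 5.1333
frame -1.4 -10.5 36.3 F -2.1 -12.3 -2.3 5.3
clock: 5.97
tool_pos: [603.0, -70.2, 193.4]
eef_rot: [0.997, 0.079, 0.006, 0.001]
contact_force: [1.8, 1.3, 1.3]
opening: -0.003
frame 3.0 -38.1 193.4 F 2.0 1.0 1.3 5.9667
```

View pics/w4a.png

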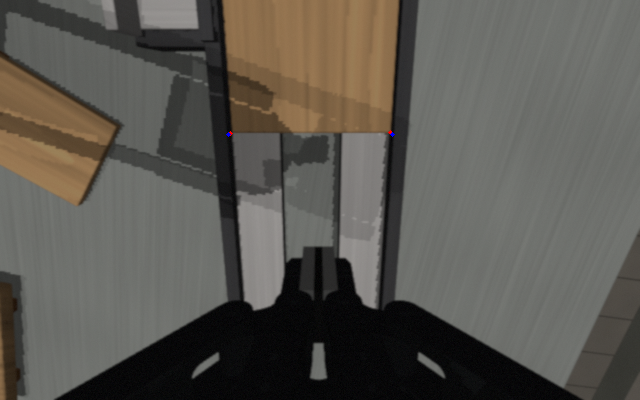

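The board stopped firmly at 12 N with no motion. Its tail edge lies exactly at the predicted frame y = 0, and it is below the guides. Next, the bolt tab.

```bash
python3 -m crank '[0,-2,-1.6,0,0,0,0, 0,-2,-1.6,0,0,0,0, 0,-2,-1.6,0,0,0,0, 0,-2,-1.6,0,0,0,0, 0,-2,-1.6,0,0,0,0, 0,-2,-1.6,0,0,0,0, 0,-2,-1.6,0,0,0,0, 0,-2,-1.5,0,0,0,0, 0,0,0,0,0,0,0, 0,0,0,0,0,0,0, 0,0,0,0,0,0,0]'; python3 st.py
python3 - <<'E'
from h import *
w,wi=grab('wrist','w5')
fc=np.array([594,-33,0.]);c,s=np.cos(.159),np.sin(.159);Rf=np.array([[c,-s,0],[s,c,0],[0,0,1]])
for p in [(-129,74,90),(-129,106,90),(-160,90,70)]:
    cv2.circle(wi,tuple(int(v) for v in proj(w,fc+Rf@p)),2,(0,0,255),-1)
cv2.imwrite('pics/w5a.png',wi)
E
```

```text
clock: 6.93
tool_pos: [421.0, 30.1, 186.0]
eef_rot: [0.997, 0.08, 0.0, -0.0]
contact_force: [0.5, -0.4, 0.3]
opening: -0.005
frame -160.8 89.7 186.0 F 0.4 -0.4 0.3 6.9333
```

View pics/w5a.png

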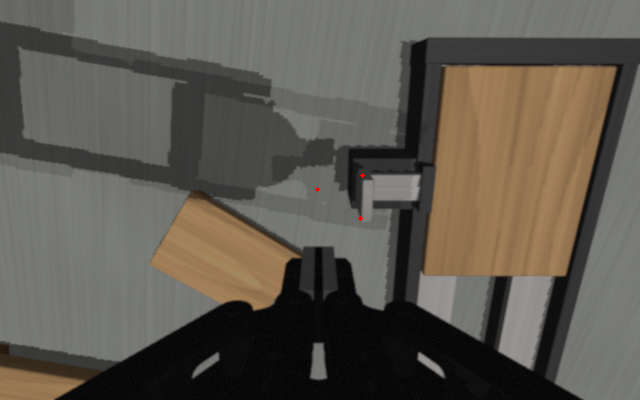

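The tab's outer face, at (361,175)–(361,218), is where I predicted, and the path down is clear. Descending to z ≈ 70, then pushing +x.

```bash
python3 -m crank '[0,0,0,2.5,0,0,0, 0,0,0,2.5,0,0,0, 0,0,0,2.5,0,0,0, 0,0,0,2.5,0,0,0, 0,0,0,1.6,0,0,0, 0,0,0,0,0,0,0, 0,0,0,0,0,0,0, 0,0,0,0,0,0,0]' >/dev/null; python3 st.py
python3 -m crank '[0,0.6,0,0,0,0,0, 0,0.6,0,0,0,0,0, 0,0.6,0,0,0,0,0, 0,0.6,0,0,0,0,0, 0,0.6,0,0,0,0,0, 0,0.5,0,0,0,0,0, 0,0.5,0,0,0,0,0, 0,0.5,0,0,0,0,0, 0,0.5,0,0,0,0,0]' >/dev/null; python3 st.py
```

```text
frame -159.8 89.1 70.7 F 0.4 -0.3 -0.2 7.65
frame -110.9 89.7 70.2 F -2.9 -0.6 1.9 8.4
```

```bash
python3 -m crank '[0,0.4,0,0,0,0,0, 0,0.4,0,0,0,0,0, 0,0.2,0,0,0,0,0, 0,0,0,0,0,0,0]' >/dev/null; python3 st.py
for k in 1 2 3 4; do python3 -m crank '[0,0.15,0,0,0,0,0, 0,0.15,0,0,0,0,0, 0,0,0,0,0,0,0]' >/dev/null; python3 st.py; done
```

```text
frame -108.0 90.0 69.4 F -13.5 -1.3 9.8 8.7333
frame -107.9 90.1 69.2 F -18.5 -2.6 15.7 8.9833
frame -107.9 90.2 69.0 F -24.6 -3.4 19.9 9.2333
frame -108.0 90.3 68.8 F -28.9 -4.1 23.7 9.4833
frame -108.0 90.4 68.5 F -33.8 -5.0 27.8 9.7333
```

It stopped at frame x = -108, with a vertical force component too. I'll back off and see whether that is home or an obstruction.

```bash
python3 -m crank '[0,-1.2,0,0,0,0,0, 0,-2,0,0,0,0,0, 0,-2,0,0,0,0,0, 0,0,0,-3,0,0,0, 0,0,0,-3,0,0,0, 0,0,0,-3,0,0,0, 0,0,0,-3,0,0,0, 0,0,0,0,0,0,0,0,0,0,0,0,0,0]' >/dev/null; python3 st.py
python3 - <<'E'
from h import *
w,wi=grab('wrist','w6'); s,si=grab('scene','s6')
fc=np.array([594,-33,0.]);c,n=np.cos(.159),np.sin(.159);Rf=np.array([[c,-n,0],[n,c,0],[0,0,1]])
for x in (-129,-89):
  for y in (74,106): cv2.circle(wi,tuple(int(v) for v in proj(w,fc+Rf@(x,y,90))),2,(0,0,255),-1)
b=np.zeros((600,800,3),np.uint8); b[:300,:640]=wi[:300]
b[300:600,:480]=cv2.resize(si[205:280,270:390],None,fx=4,fy=4,interpolation=cv2.INTER_CUBIC); cv2.imwrite('pics/v6.png',b)
E
```

```text
frame -138.5 89.2 192.3 F -0.8 0.4 0.3 10.4833
```

View pics/v6.png

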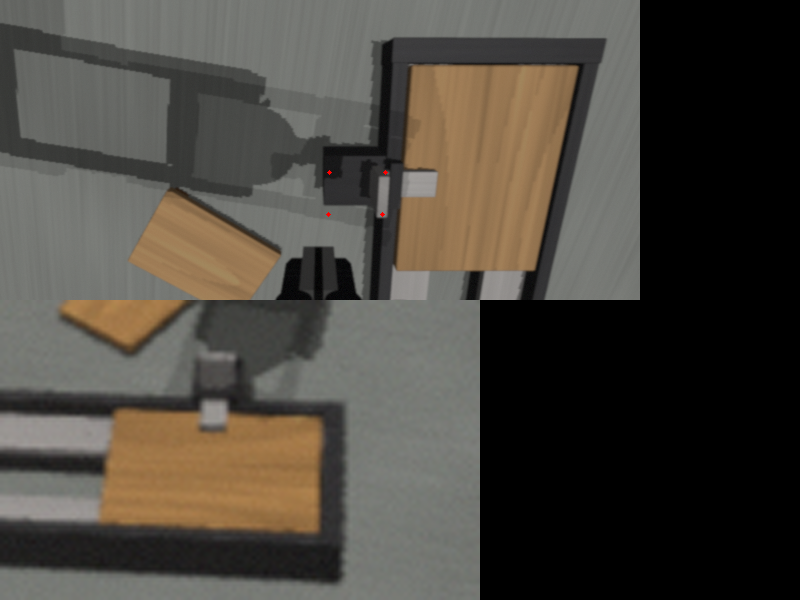

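```bash
python3 - <<'E'
from h import *
w=arm.camera_info('wrist'); fc=np.array([594,-33,0.]);c,n=np.cos(.159),np.sin(.159);Rf=np.array([[c,-n,0],[n,c,0],[0,0,1]])
wi=cv2.imread('pics/w6.png')
print(wi[184,400:445,:].mean(1).round().astype(int)); print(wi[200,365:395,:].mean(1).round().astype(int))
f=lambda uv,z:(Rf.T@(ray(w,uv,z)-fc)).round(1)
print('nose',f((437,183),57),f((402,183),57),'tab',f((377,200),90),f((388,200),90),'board',f((397,270),46),f((536,270),46),f((579,67),46))
w=__import__('pickle').load(open('ci.pkl','rb'))['wrist']; print('tab0',f((168,140),90))
E
python3 st.py
```

```text
[ 51  73 104 126 135 134 135 134 141 149 154 155 154 155 155 154 155 154
 154 154 153 153 153 153 153 152 153 152 153 152 152 153 152 151 151 146
 131 117 113 114 115 115 115 113 112]
[ 48  46  48  48  47  46  45  42  43  44  43  54  78 108 127 133 133 133
 133 133 133 128 111  78  51  46  49  48  49  48]
nose [-44.2  89.9  57. ] [-72.5  90.   57. ] tab [-97.8  86.6  90. ] [-89.8  86.6  90. ] board [-68.4   4.5  46. ] [58.4  4.3 46. ] [ 58.3 178.4  46. ]
tab0 [-126.5   88.3   90. ]
frame -141.2 89.7 189.8 F -1.5 -0.6 0.1 10.5833
```

The arm was still settling in that picture, so I'll re-measure from one taken at rest, with sub-pixel edges.

```bash
python3 -m crank '[0,0,0,0,0,0,0, 0,0,0,0,0,0,0, 0,0,0,0,0,0,0]' >/dev/null; python3 - <<'E'
from h import *
w,wi=grab('wrist','w7'); fc=np.array([594,-33,0.]);c,n=np.cos(.159),np.sin(.159);Rf=np.array([[c,-n,0],[n,c,0],[0,0,1]])
f=lambda uv,z:(Rf.T@(ray(w,uv,z)-fc)).round(1)
hsv=cv2.cvtColor(wi,cv2.COLOR_BGR2HSV)
for y in (89,): 
  for z in (57,90,46):
    uv=[proj(w,fc+Rf@(x,y if z!=46 else 30,z)) for x in np.arange(-140,80,1.)]
    g=np.array([wi[int(round(v)),int(round(u))].mean() for u,v in uv]); d=np.diff(g)
    i=np.where(abs(d)>18)[0]; print(z,[(int(-140+k),int(d[k])) for k in i])
E
python3 st.py
```

```text
57 [(-95, 18), (-88, 22), (-87, 55), (-79, -28), (-78, -50), (-69, 32), (-68, 29), (-67, 18), (-41, -20), (55, -29), (56, -35), (57, -19), (70, 39)]
90 [(-135, -18), (-134, -29), (-95, 19), (-94, 31), (-93, 39), (-87, -25), (-86, -37), (-85, -18), (-77, 58), (-52, -21), (31, -28), (32, -38), (33, -24), (45, 26), (46, 22)]
46 [(-95, -21), (-89, -22), (-66, 22), (-65, 24), (62, -25), (63, -33), (64, -30), (78, 19)]
frame -141.7 89.7 189.3 F 0.5 -0.4 -0.2 10.8833
```

The nose edge is at frame x ≈ -40, about 25 mm over the board edge. That means fully home, and it agrees with the hard stop. The arm is clear, so I'm handing in.

```bash
python3 -m crank '[0,0,0,-2,0,0,0, 0,0,0,-2,0,0,0, 0,0,0,0,0,0,0, 0,0,0,0,0,0,0, 0,0,0,0,0,0,0]'; python3 -c "
from workcell import arm
print(arm.hand_in())"
```

```text
clock: 11.3
tool_pos: [440.0, 33.1, 229.6]
eef_rot: [0.997, 0.079, -0.001, -0.0]
contact_force: [0.3, -0.4, 0.1]
opening: -0.003
the job is handed in; nothing more can be done
None
```

I pushed the middle-sized board along its rails with the closed fingertips until it dropped into the notches. I then pushed the bolt's thumb tab home, moved clear and handed in at 11.3 s; the hand-in reports no verdict.

- **Board:** it stopped firmly, not moving under 12 N. In the wrist picture its tail edge lay at frame y ≈ 0, so its centre is at about 90 mm. Dark strips between board and guides show it sitting below the guide tops; I did not measure its height directly.
- **Bolt:** it would not move further under 34 N, against about 2 N to slide it. At rest the nose measured at frame x ≈ -40 mm, about 25 mm over the board's edge, which is the fully home value.
- **Disagreements:**
  - The stop came with about 28 N of upward force on the fingers and earlier than I expected for the finger's thickness. The pictures showed the bolt home anyway.
  - The first picture after that push gave positions about 5 mm off, because the arm was still settling, so I measured again at rest.
- **Clearance:** contact force was near zero at hand-in, with the fingertips about 230 mm up. I kept the arm's path away from the kettle, mug, jug and caddy, but did not re-measure them at the end.

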